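# Line up two takeaway tubs in the corner guide

## Task

Line up the two takeaway tubs for packing by pushing them along the table into the metal corner guide. The larger, oblong tub goes into the corner: one long side flat against the long fence and one end against the short end stop; the smaller, square tub goes next to it, flat against the same fence and touching the larger tub. Only push the tubs with the fingers: do not lift, tip or carry them, and leave the tin, shaker, garlic and teaspoon where they are.

Things in the scene. Friction and masses are not known exactly. Their poses are not given: they have to be found in the camera images.
- guide: L-shaped bare metal corner guide fixed to the table, 50 mm high, blades 6 mm thick. Origin: inner corner, table height. y runs along the long fence towards the end stop (robot's left), x out through the fence, away from the robot; yaw -0.08 to 0.12 rad. Fence's inner face: plane x = 0, y -520 to 0 mm; end stop's: plane y = 0, x -130 to 0 mm. Tubs belong at negative x, y; screw feet lie outside.
- big_tub: Larger, oblong cream takeaway tub, 168 mm long (x) by 125 mm wide (y), 58 mm high, 0.3 to 0.65 kg; solid, rim size at every height. Origin: centre of underside, z up. Starts before the fence's left half, x roughly along the guide's +y, skewed up to 0.25 rad. In place its centre is 62.5 mm from the fence, 84 mm from the end stop.
- small_tub: Smaller, almost square cream takeaway tub, 105 mm (x) by 107 mm (y), 51 mm high, 0.2 to 0.4 kg; solid, rim size at every height. Origin: centre of underside, z up. Starts before the fence's right half, right of the larger tub, x roughly along the guide's +x, skewed up to 0.25 rad. In place its centre is about 53 mm from the fence and 221 mm from the end stop.
- tin: Bystander: food tin, 76 mm across, 58 mm high, standing to the left of the end stop. Origin: centre of its underside.
- shaker: Bystander: glass shaker with a metal cap, 44 mm across, 90 mm high, standing to the left of the work. Origin: centre of its underside.
- garlic: Bystander: garlic bulb, 60 mm across, 59 mm high, just behind the fence (on its far side). Origin: centre of its underside.
- teaspoon: Bystander: metal teaspoon, 132 mm long, 11 mm high, lying on the table at the front left. Origin: centre of its underside.
Not all that is in view belongs to the job. Leave any orange look-alike of the big_tub alone.

How it is judged:
At the end, for the whole second after the job is handed in: Larger tub: long side within 7 mm of the fence, end within 7 mm of the end stop. Smaller tub: within 7 mm of the fence and of the larger tub. Both square to the fence within 0.06 rad (the smaller with any side), flat on the table and at rest (x of big_tub in the frame of guide between -0.0695 and -0.055 m and y of big_tub in the frame of guide between -0.091 and -0.076 m and x of small_tub in the frame of guide between -0.0605 and -0.045 m and y of small_tub in the frame of guide between -0.234 and -0.205 m and horizontal distance between big_tub and small_tub below 0.1445 m and angle between the x axis of big_tub and the y axis of guide, either way round below 0.06 rad and (angle between the x axis of small_tub and the x axis of guide, either way round below 0.06 rad or angle between the x axis of small_tub and the y axis of guide, either way round below 0.06 rad) and height (world z) of each of big_tub, small_tub below 0.006 m and angle between each of big_tub, small_tub's own z axis and vertical below 0.05 rad and linear speed of each of big_tub, small_tub below 0.01 m/s and angular speed of each of big_tub, small_tub below 0.05 rad/s); the robot touches nothing.
It fails at once if a tub is lifted off the table (height (world z) of any of big_tub, small_tub above 0.012 m).
It fails at once if a tub is tipped (angle between any of big_tub, small_tub's own z axis and vertical above 0.15 rad).
It fails at once if the tin, shaker, garlic or teaspoon is moved by more than 20 mm (distance of any of tin, shaker, garlic, teaspoon from where it was at the start of the episode above 0.02 m).
It also fails if it takes over 72 s, if anything falls off the work surface, if the arm or the gripper's body presses on something with over 40 N, if the wrist force passes 120 N, or if a joint passes its speed limit or range.

## Robot

A 6-joint arm with a two-finger parallel gripper is mounted at the origin on a cart in front of the work surface, level with it; the furniture and walls round the work are solid. World frame = base frame: x ahead of the robot, y to its left, z up, the work surface at z = 0. Lengths are in m, angles in rad, forces in N, time in s.
With the tool pointing down it reaches from about 0.3 to 0.825 m from the base axis. Payload 5.4 kg.
Tool frame: the origin (TCP) lies at the very end of the fingers, on their centre line; the grasp point (between the pads) lies 19 mm behind it; z points along the fingers, y is the direction in which the jaws open and shut (so a half turn about z gives the same grasp; the last joint's range is limited). The gripper opens to 92 mm and grips with 3 to 60 N. Pads are 20 mm wide; open, the fingers measure 128 mm over their backs; the gripper's body (75 mm by 189 mm) begins 69 mm behind the grasp point.
Start: joints at [-1.512, 0.158, 1.597, -0, 1.386, -0.21], TCP at [0.153, -0.554, 0.215] pointing down, gripper open.
Joint ranges: [-2.91, 2.91], [-0.94, 2.29], [0.18, 2.7], [-1.29, 4.43], [0.17, 2.64], [-3, 3]. Speed limits (rad/s): [2.57, 2.57, 3.14, 3.14, 3.14, 3.14].

## Interface

Orientations are given as a rotation vector (axis times angle).
In Python, from workcell import robot, kin, get_obs, viewer gives the robot as it stands. Calls block until the motion is done:
- robot.goto(position, orientation): joint-space move of the TCP to a pose.
- robot.servo_line(position, velocity=0.15, orientation=None, until_force=None): straight line of the TCP; orientation=None keeps the orientation; velocity is the mean speed in m/s. With until_force (N) it stops when the force on the tool has changed by that much, and returns True; else False.
- robot.move_j(angles): joint-space move.
- robot.set_gripper(opening): finger opening in m; the grip force is fixed at half the most; returns when the fingers have stopped.
- robot.pause(seconds).
- kin.ik(position, orientation): joint angles nearest the present ones, or None.
- get_obs(): the state.
- viewer.snapshot(name): name is "scene" or "top" or "wrist"; returns the picture (384x512x3 uint8, red, green, blue); there is no depth.
- viewer.camera_params(name): a dict with "fx", "fy", "cx", "cy" (pixels), "eye" and "rotation" of the camera in the world. Camera axes: x right, y down, z forward; pixel columns grow to the right and rows downward; lengths in m; the calibration is good to about 2 mm. A picture is of the moment at which its call begins: read the wrist's pose just before it. camera_params takes no time and is no camera call; for the wrist camera it gives the pose at the moment of the call.
A pose or a line that the arm cannot do raises robot.PlanningError and nothing moves.
- robot.sign_off(): hands the job in, once; it reports no verdict.
The state is a dict: "t": time; "joint_positions": joint angles; "joint_velocities": joint speeds; "joint_torque": joint torques, N m; "ee_pos": TCP position; "tcp_rot": TCP orientation; "ft_force": force on the tool from outside, world axes, zero at the start; "ft_torque": the same for the moment, N m; "grip_width": finger opening in m.
Only numpy, scipy, OpenCV 4.12 (cv2) and the standard library are available. Lean on these libraries where they do the work, as an engineer would, in place of code of your own. Each camera call takes 0.05 s, during which the arm holds its last target.

## Working session

There is one attempt and no reset: what is moved stays moved. The work goes in short steps, each a Python script; the robot and the scene stay as the last script left them, time stands still between calls to the robot, and variables do not carry over. Pictures are saved under pics/ and viewed, and the job is handed in when it is done.

```bash
ls; mkdir -p pics; python3 - <<'E'
from workcell import robot,kin,get_obs,viewer
import cv2
o=get_obs();print(o['t'],o['ee_pos'],o['tcp_rot'],o['ft_force'])
for n in("scene","top"):
    im=viewer.snapshot(n);cv2.imwrite(f"pics/{n}0.png",im[...,::-1]);p=viewer.camera_params(n);print(n,p)
E
```

```text
pics
0.0 [ 0.15264413 -0.55370027  0.21360717] [-3.11134553e+00 -4.20739385e-01 -2.25460212e-04] [-0.46820913  0.26313017  0.39594757]
scene {'fx': 364.58064076397966, 'fy': 364.58064076397966, 'cx': 262.7042960750548, 'cy': 188.02866182474324, 'eye': array([-0.18053438,  0.55202447,  0.59599635]), 'rotation': array([-1.2052961 ,  2.08251145, -1.11220884])}
top {'fx': 391.4774645683601, 'fy': 391.4774645683601, 'cx': 252.64991099097085, 'cy': 191.5204275304984, 'eye': array([0.33384336, 0.1552241 , 1.1116009 ]), 'rotation': array([-2.14914278,  2.10702429, -0.21451737])}
```

View pics/scene0.png

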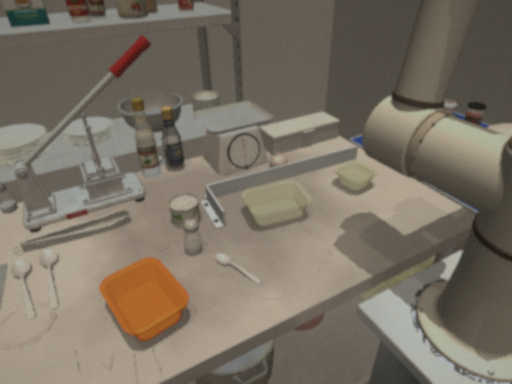

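View pics/top0.png

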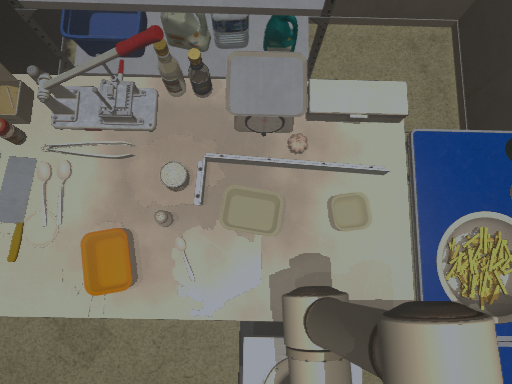

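The top view shows:
- **Big tub candidates:** cream oblong tub at (252,210), orange look-alike at (107,262), and a grey box on the rear counter at (267,83). I choose the cream oblong at (252,210), before the left half of the fence.
- **Small tub:** cream square at (349,211). 
- **Guide:** the fence runs from (205,157) to (387,170), with the end stop going down to (198,203).

I'll check the choice in a close crop.

```bash
python3 - <<'E'
import cv2
im=cv2.imread("pics/top0.png")[140:250,185:400]
cv2.imwrite("pics/crop0.png",cv2.resize(im,None,fx=3.7,fy=3.7,interpolation=cv2.INTER_CUBIC))
h=cv2.cvtColor(cv2.imread("pics/top0.png"),cv2.COLOR_BGR2HSV)
for u,v in((252,210),(230,190),(349,211),(333,212),(300,190),(300,220),(300,240),(230,225),(290,163),(225,240)):print(u,v,h[v,u])
E
```

```text
252 210 [ 26  50 137]
230 190 [ 24  58 127]
349 211 [ 28  48 139]
333 212 [ 26  50 139]
300 190 [ 16  44 145]
300 220 [ 18  44 145]
300 240 [ 17  44 151]
230 225 [ 24  55 120]
290 163 [ 23  16 131]
225 240 [ 20  33 153]
```

View pics/crop0.png

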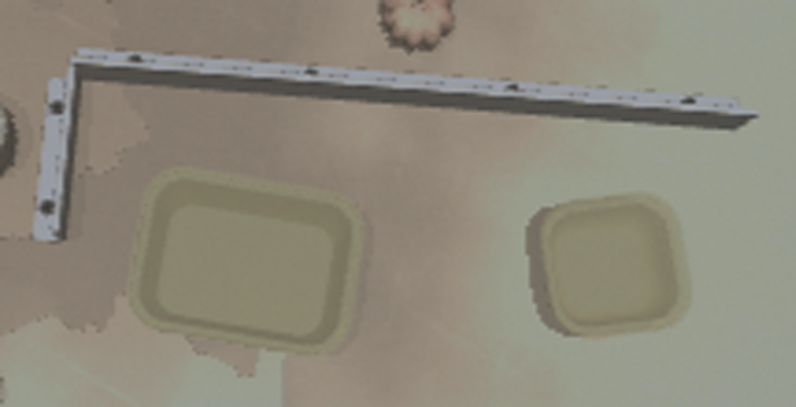

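The crop confirms the cream oblong tub, centre (245,262) in the crop, before the left half of the fence. The small square tub is at (615,262). The fence's dark inner face is clearly visible. Next I measure their positions.

```bash
cat > h.py <<'E'
import cv2,numpy as np
from scipy.spatial.transform import Rotation as R
from workcell import robot,kin,get_obs,viewer
def ray(p,uv,z):
    uv=np.atleast_2d(np.asarray(uv,float)); M=R.from_rotvec(p['rotation']).as_matrix()
    d=np.c_[(uv[:,0]-p['cx'])/p['fx'],(uv[:,1]-p['cy'])/p['fy'],np.ones(len(uv))]@M.T
    s=(z-p['eye'][2])/d[:,2]
    return (p['eye']+d*s[:,None])[:,:2]
def edge_cols(g,cols,top,h,sign):
    # subpixel row of strongest vertical gradient of given sign near top(col)
    out=[]
    d=np.gradient(cv2.GaussianBlur(g,(5,1),0).astype(float),axis=0)*sign
    for c in cols:
        r0=int(round(top(c)));s=d[r0-h:r0+h+1,c];i=int(np.argmax(s))
        if 0<i<len(s)-1:
            a,b,e=s[i-1:i+2];den=a-2*b+e;o=.5*(a-e)/den if den else 0
            out.append((c,r0-h+i+o))
    return np.array(out)
def tubs(im,p,zs=(.058,.051)):
    h=cv2.cvtColor(im,cv2.COLOR_RGB2HSV)
    m=cv2.inRange(h,(21,36,60),(34,110,210))
    m=cv2.morphologyEx(m,cv2.MORPH_OPEN,np.ones((3,3)))
    return m
E
python3 - <<'E'
from h import *
im=cv2.imread("pics/top0.png")[...,::-1].copy();p=viewer.camera_params("top")
m=tubs(im,p);
cs,_=cv2.findContours(m,cv2.RETR_EXTERNAL,cv2.CHAIN_APPROX_NONE)
for c in cs:
    if cv2.contourArea(c)>400 :
        x=c[:,0].mean(0)
        if 150<x[1]<250 and 200<x[0]<400:
            for z in(.058,.051):
                w=ray(p,c[:,0],z).astype(np.float32)*1000
                r=cv2.minAreaRect(w);print(x,z,r)
cv2.imwrite("pics/m0.png",cv2.resize(m[140:250,185:400],None,fx=3.7,fy=3.7,interpolation=0))
g=cv2.cvtColor(im,cv2.COLOR_RGB2GRAY)
for u in(220,260,300,340,375):print(u,g[150:180,u])
for v in(170,180,190,200):print(v,g[v,190:215])
E
```

```text
[350.66666667 211.38095238] 0.058 ((486.1881408691406, -124.37934875488281), (103.69164276123047, 106.04725646972656), 8.389286041259766)
[350.66666667 211.38095238] 0.051 ((487.2002868652344, -126.23699188232422), (104.38056182861328, 106.7518081665039), 8.389374732971191)
[251.13513514 210.24864865] 0.058 ((483.92913818359375, 147.3626708984375), (166.3000030517578, 124.38461303710938), 81.59424591064453)
[251.13513514 210.24864865] 0.051 ((484.9262390136719, 147.3104248046875), (167.40484619140625, 125.2110366821289), 81.59424591064453)
220 [122 123 123 124 155  91 103 154  88  78  79  78  89 122 123 124 124 124
 125 127 132 133 133 131 132 132 131 133 133 130]
260 [126 126 127 125 126 124 126 156 155 145 155  94  80  79  78  90 128 128
 127 128 126 127 127 128 128 128 129 128 127 126]
300 [107  91  73  90 134 134 135 137 137 136 150 156 125 156  97  80  79  78
  91 136 135 135 135 135 135 133 134 134 136 136]
340 [147 146 146 146 147 147 148 148 148 147 149 149 149 154 156 147 157 114
  81  80  79  81 150 151 151 151 151 151 151 152]
375 [153 153 154 153 153 154 155 154 153 155 153 154 154 154 155 151 156 156
 155 157  75  78  79  79  97 153 154 155 154 154]
170 [125 124 131 133 133 133 132 138 127  94  80  83 146 155  88  67 104 120
 124 124 131 131 131 131 132]
180 [122 124 124 125 132 134 148 154 155 155 154 155 154  87  69 104 122 123
 124 130 133 131 132 132 132]
190 [133 134 134 135 134 148 154 155 156 156 156 155  86  69 100 116 118 118
 123 125 125 124 125 124 124]
200 [135 136 136 136 153 155 156 155 154 155 156  87  71 102 115 119 119 125
 126 126 126 126 126 126 125]
```

View pics/m0.png

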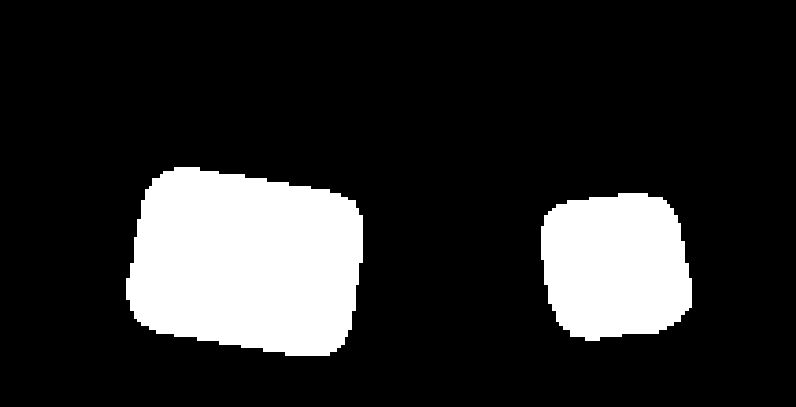

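```bash
cat >> h.py <<'E'
def half(prof,lo,hi,thr,rising):
    for i in range(lo,hi):
        a,b=float(prof[i]),float(prof[i+1])
        if rising and a<thr<=b or (not rising and a>=thr>b): return i+(thr-a)/(b-a)
    return None
def fit(P):
    l=cv2.fitLine(P.astype(np.float32),cv2.DIST_HUBER,0,1e-4,1e-4).ravel()
    d=l[:2];res=(P-l[2:])@np.array([-d[1],d[0]])
    return l[2:].astype(float),d.astype(float),np.sqrt((res**2).mean())
E
python3 - <<'E'
from h import *
im=cv2.imread("pics/top0.png")[...,::-1].copy();p=viewer.camera_params("top")
g=cv2.cvtColor(im,cv2.COLOR_RGB2GRAY)
T=[];B=[]
for u in range(212,378,3):
    r0=int(160+(u-215)*.070)  # within dark band approx
    c=g[:,u]
    s=[r for r in range(r0-6,r0+12) if c[r]<84]
    k=s[len(s)//2]
    b=half(c,k,k+8,105,True)
    t=None
    for i in range(k,k-8,-1):
        if c[i]<118<=c[i-1]: t=i-(118-float(c[i]))/(float(c[i-1])-c[i]);break
    if b:B.append((u,b))
    if t:T.append((u,t))
PB=ray(p,B,0);PT=ray(p,T,.05)
E=[];ET=[]
for v in range(172,202,2):
    c=g[v]; k=int(204-(v-180)*.12)+int(np.argmin(g[v][int(204-(v-180)*.12)-3:int(204-(v-180)*.12)+4]))-3
    for i in range(k,k-5,-1):
        if c[i]<118<=c[i-1]: ET.append((i-(118-float(c[i]))/(float(c[i-1])-c[i]),v));break
    b=half(c,k,k+6,92,True)
    if b:E.append((b,v))
for n,P in(("fence bot",PB),("fence top",PT),("stop bot",ray(p,E,0)),("stop top",ray(p,ET,.05))):
    q,d,r=fit(P);print(n,q,d,"ang",np.arctan2(d[1],d[0]),"rms",r,len(P))
m=tubs(im,p)
cs,_=cv2.findContours(m,cv2.RETR_EXTERNAL,cv2.CHAIN_APPROX_NONE)
for c in cs:
    x=c[:,0].mean(0)
    if cv2.contourArea(c)>400 and 150<x[1]<250 and 200<x[0]<400:
        print(cv2.boxPoints(cv2.minAreaRect((ray(p,c[:,0],.058 if x[0]<300 else .051)*1000).astype(np.float32))).round(1).tolist())
E
```

```text
fence bot [0.61901951 0.02190239] [0.05462068 0.9985072 ] ang 1.5161484490666892 rms 0.0003453976105290833 56
fence top [0.61988372 0.04304336] [0.05638726 0.99840897] ang 1.514379142664795 rms 0.0004740145300310236 56
stop bot [0.55047733 0.28421929] [ 0.99871927 -0.05059439] ang -0.05061600369222387 rms 0.0002930851444306104 15
stop top [0.5575332  0.28353471] [ 0.9982003  -0.05996824] ang -0.06000424100659124 rms 0.0004376209630751996 15
[[427.79998779296875, -81.0], [443.3999938964844, -186.6999969482422], [546.5999755859375, -171.39999389648438], [531.0, -65.80000305175781]]
[[410.20001220703125, 74.19999694824219], [533.2999877929688, 56.0], [557.5999755859375, 220.5], [434.6000061035156, 238.6999969482422]]
```

The guide's inner corner is at about (0.633, 0.280) with yaw -0.055. I'll push the big tub to the fence with two spread fingers.

```bash
cat >> h.py <<'E'
C=np.array([.633,.2797]);YAW=-.055
gx=np.array([np.cos(YAW),np.sin(YAW)]);gy=np.array([-np.sin(YAW),np.cos(YAW)])
def W(x,y,z): return np.r_[C+x*gx+y*gy,z]
def G(P): P=np.atleast_2d(P)[:,:2]-C; return np.c_[P@gx,P@gy]
def ori(d):  # jaw axis along d (2D)
    best=None;q0=get_obs()['joint_positions']
    for s in(1,-1):
        y=np.r_[np.array(d)*s,0];z=np.array([0,0,-1.]);x=np.cross(y,z)
        yield R.from_matrix(np.c_[x,y,z]).as_rotvec()
def pick(d,pts):
    q0=np.array(get_obs()['joint_positions']);c=[]
    for o in ori(d):
        qs=[kin.ik(p,o) for p in pts]
        if all(q is not None for q in qs): c.append((max(abs(q[5]) for q in qs),o,qs[0]))
    c.sort(key=lambda t:t[0]);return c[0][1]
def st(s=''):
    o=get_obs();print(s,'t%.2f'%o['t'],'G',G(o['ee_pos']).round(4)[0],'z%.3f'%o['ee_pos'][2],'F',np.round(o['ft_force'],1),'w%.3f'%o['grip_width'])
def push(axis,start,end,other,opening,z=.02,f=10,over=.012,slow=.02,vf=.08,up=.15):
    """axis 'x': push +gx from gx=start to end at gy=other, jaws along gy; 'y': likewise along gy."""
    P=(lambda a,h:W(a,other,h)) if axis=='x' else (lambda a,h:W(other,a,h))
    d=gy if axis=='x' else gx
    o=pick(d,[P(start,up),P(start,z),P(end+over,z)])
    robot.goto(P(start,up),o);robot.set_gripper(opening);st('above')
    robot.servo_line(P(start,z),.15,o)
    r=False
    if end-slow>start: r=robot.servo_line(P(end-slow,z),vf,o,until_force=f+8);st(f'fast {r}')
    if not r: r=robot.servo_line(P(end+over,z),.03,o,until_force=f);st(f'slow {r}')
    e=G(get_obs()['ee_pos'])[0]
    b=(e[0] if axis=='x' else e[1])-.025
    robot.servo_line(P(b,z),.1,o);robot.servo_line(P(b,up),.2,o);st('clear')
E
python3 - <<'E'
from h import *
for d,pts in((gy,[W(-.24,-.14,.15),W(-.12,-.14,.02)]),(gx,[W(-.063,-.27,.02),W(-.063,-.17,.02)]),(gy,[W(-.22,-.41,.02),W(-.1,-.41,.02)]),(gx,[W(-.053,-.5,.02),W(-.053,-.27,.02)])):
    for o in ori(d): print([None if (q:=kin.ik(p,o)) is None else np.round(q,2).tolist() for p in pts])
push('x',-.235,-.135,-.140,.092)
cv2.imwrite("pics/top1.png",viewer.snapshot("top")[...,::-1])
E
```

```text
[[0.08, -0.22, 2.1, -0.0, 1.26, -1.43], [0.05, 0.28, 1.88, -0.0, 0.99, -1.46]]
[[0.08, -0.22, 2.1, -0.0, 1.26, 1.71], [0.05, 0.28, 1.88, -0.0, 0.99, 1.68]]
[[-0.19, 0.34, 1.79, -0.0, 1.0, -0.14], [-0.01, 0.38, 1.74, -0.0, 1.02, 0.04]]
[None, None]
[[-0.59, -0.01, 2.2, 0.0, 0.95, -2.11], [-0.47, 0.28, 1.88, 0.0, 0.98, -1.98]]
[[-0.59, -0.01, 2.2, -0.0, 0.95, 1.04], [-0.47, 0.28, 1.88, -0.0, 0.98, 1.16]]
[[-0.58, 0.43, 1.68, -0.0, 1.03, -0.52], [-0.19, 0.37, 1.76, -0.0, 1.01, -0.14]]
[[-0.58, 0.43, 1.68, -0.0, 1.03, 2.62], None]
above t2.97 G [-0.2348 -0.1403] z0.150 F [-0.  -0.   0.6] w0.092
fast False t5.13 G [-0.1548 -0.1399] z0.020 F [-0.8  0.1  0.2] w0.092
slow True t5.89 G [-0.1331 -0.14  ] z0.019 F [-0.5 -0.1 -0. ] w0.092
clear t7.08 G [-0.1587 -0.1401] z0.149 F [-0.1  0.  -0.6] w0.092
```

View pics/top1.png

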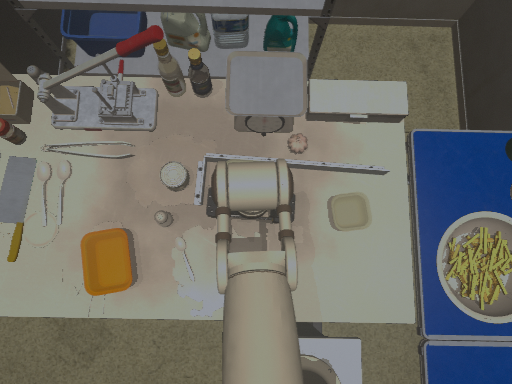

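The arm hides the tub in this picture. Its contact position (-0.133) and force stop match arrival at the fence. Next is the push along the fence.

```bash
cat >> h.py <<'E'
def look(name):
    im=viewer.snapshot("top");p=viewer.camera_params("top");cv2.imwrite(f"pics/{name}.png",im[...,::-1])
    cs,_=cv2.findContours(tubs(im,p),cv2.RETR_EXTERNAL,cv2.CHAIN_APPROX_NONE)
    for c in cs:
        x=c[:,0].mean(0)
        if cv2.contourArea(c)>300 and 150<x[1]<250 and 195<x[0]<400:
            for z in (.058,.051):
                r=cv2.minAreaRect((G(ray(p,c[:,0],z))*1000).astype(np.float32));print('px',x.round(),'z',z,'ctr',np.round(r[0],1),'size',np.round(r[1],1),'ang',round(r[2],1))
E
python3 - <<'E'
from h import *
push('y',-.265,-.178,-.0640,.065)
robot.goto(W(-.235,-.412,.15),pick(gy,[W(-.235,-.412,.15),W(-.235,-.412,.02),W(-.1,-.412,.02)]))
look("top2")
E
```

```text
above t8.90 G [-0.064  -0.2649] z0.150 F [ 0.9  0.2 -0.4] w0.065
fast False t10.90 G [-0.0643 -0.1978] z0.020 F [ 0.3 -0.3  0.2] w0.065
slow True t11.58 G [-0.0644 -0.1797] z0.020 F [ 0.3 -3.3  2. ] w0.065
clear t12.78 G [-0.0649 -0.2044] z0.149 F [-0.7 -0.2 -0. ] w0.065
px [351. 212.] z 0.058 ctr [-124.7 -411.4] size [104.2 105.7] ang 11.5
px [351. 212.] z 0.051 ctr [-123.6 -413.2] size [104.9 106.4] ang 11.5
px [233. 181.] z 0.058 ctr [-63.4 -85.1] size [163.6 124.2] ang 89.9
px [233. 181.] z 0.051 ctr [-61.8 -84.8] size [164.7 125. ] ang 89.9
```

View pics/top2.png

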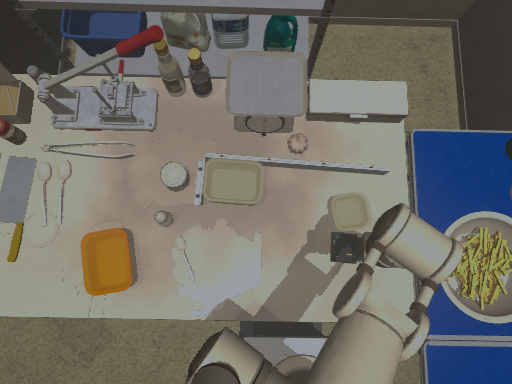

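The big tub at px (233,181) sits in the corner at (-63, -85) mm and is square to the fence. The small tub is still at (351,212). I'll push it to the fence and then along it.

```bash
python3 - <<'E'
from h import *
push('x',-.235,-.117,-.412,.045)
push('y',-.505,-.2835,-.0545,.045,vf=.1)
robot.goto(W(-.2,-.45,.2),pick(gy,[W(-.2,-.45,.2)]))
look("top3")
E
```

```text
above t14.60 G [-0.235 -0.412] z0.150 F [-0.3  0.5  0.1] w0.044
fast False t16.99 G [-0.1369 -0.4121] z0.020 F [0.8 0.  0.4] w0.045
slow True t17.78 G [-0.1133 -0.4117] z0.019 F [-0.4  0.   1.5] w0.045
clear t18.97 G [-0.1388 -0.4117] z0.149 F [ 0.3 -0.2  0.4] w0.045
above t20.65 G [-0.0546 -0.5048] z0.150 F [1.  0.5 0.1] w0.045
fast False t23.83 G [-0.0546 -0.3035] z0.020 F [ 0.5 -2.3  1.3] w0.045
slow True t24.49 G [-0.0549 -0.2866] z0.020 F [-0.3 -2.1  1.8] w0.045
clear t25.68 G [-0.0554 -0.3112] z0.149 F [ 0.4 -0.   0.4] w0.045
px [251. 181.] z 0.058 ctr [ -63.6 -138.1] size [269.5 124.1] ang 89.7
px [251. 181.] z 0.051 ctr [ -62.1 -138. ] size [271.3 124.9] ang 89.7
```

View pics/top3.png

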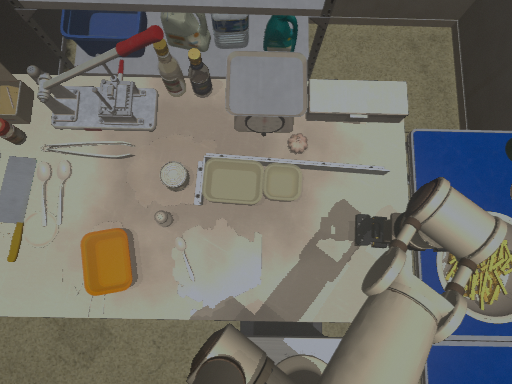

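Both tubs are in line, the big one at (233,181) and the small one at (282,182). I'll check the gaps in a crop and measure the small tub on its own.

```bash
cat > chk.py <<'E'
from h import *
import sys
n=sys.argv[1]
im=cv2.imread(f"pics/{n}.png")[...,::-1].copy();p=viewer.camera_params("top")
m=tubs(im,p);m[:,310:]=0;m[:,:195]=0;m[:150]=0;m[230:]=0
ys,xs=np.nonzero(m)
for nm,z,lo,hi in(("big",.058,-.15,-.02),("small",.051,-.255,-.188)):
    g=G(ray(p,np.c_[xs,ys],z));
    # near and far edge lines per column
    A=[];B=[]
    for u in np.unique(xs):
        v=ys[xs==u];a=G(ray(p,[[u,v.max()+.5]],z))[0];b=G(ray(p,[[u,v.min()-.5]],z))[0]
        if lo<a[1]<hi:A.append(a);B.append(b)
    A=np.array(A);B=np.array(B)
    ka=np.polyfit(A[:,1],A[:,0],1);kb=np.polyfit(B[:,1],B[:,0],1)
    print(nm,'near x %.4f slope %.3f far x %.4f slope %.3f'%(A[:,0].mean(),ka[0],B[:,0].mean(),kb[0]))
e=G(ray(p,[[xs.max()+.5,182]],.051))[0];f=G(ray(p,[[xs.min()-.5,182]],.058))[0];print('right end',e,'left end',f)
c=im[145:215,190:310,::-1];cv2.imwrite(f"pics/{n}c.png",cv2.resize(c,None,fx=6.5,fy=6.5,interpolation=cv2.INTER_CUBIC))
E
python3 chk.py top3
```

```text
big near x -0.1251 slope -0.005 far x -0.0017 slope -0.015
small near x -0.1062 slope 0.014 far x -0.0016 slope -0.017
right end [-0.05200131 -0.27434444] left end [-0.07442295 -0.00171454]
```

View pics/top3c.png

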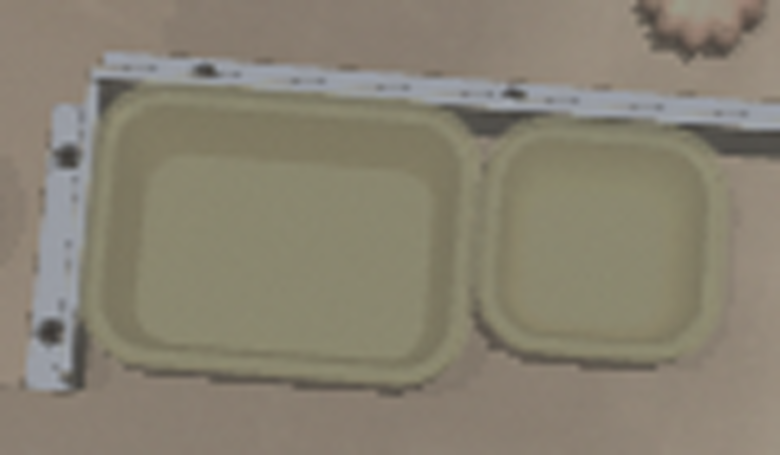

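The crop shows the big tub touching the stop at (90,250) and the fence. The small tub is flush with the fence and touching the big tub at (478,240), and the bystanders are where they started. All measured gaps are 2 mm or less and the arm is clear.

```bash
python3 - <<'E'
from h import *
st(); robot.sign_off(); st()
E
```

```text
t26.83 G [-0.2    -0.4495] z0.199 F [ 0.  -0.4 -0. ] w0.045
the job is handed in; nothing more can be done
the job is handed in; nothing more can be done
```

I lined up both tubs in the guide using four two-finger pushes. The big tub went to the fence and then to the end stop; the small tub went to the fence and then along it to the big tub. I handed the job in at about 27 s, with the arm clear of everything; no verdict was reported.

These are the last checks, from the top camera:
- **Big tub:** it was about 2 mm or less from the fence and the end stop. Its centre was about (-63, -85) mm in the guide frame after its last push.
- **Small tub:** it was about 2 mm or less from the fence and touching the big tub. Its outer end was at -274 mm, against an ideal of -273 mm.
- **Squareness:** both were within about 0.02 rad of the fence. The two sides of each tub gave slightly different slopes (small tub +0.014 and -0.017), which is about the limit of the pixel resolution.
- **Bystanders:** the tin, shaker, garlic and teaspoon look unmoved by eye. I did not measure them.

No check failed.

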